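Release the tea carousel's brake and hold the clamp-top jar at the front

TASK

Take the square key from its stand, put it down into the socket of the carousel's brake screw, turn the screw anticlockwise (seen from above) to its stop to free the carousel, and leave the key standing in the screw. Then turn the carousel, either way, until the frosted jar with the wire clamp-top lid is at the front, in line with the wooden nose of the base, and finish with the fingers still holding the carousel still there: do not let go. Do not turn the carousel before its brake is free, and leave the other things on the shelf where they are.

Things in the scene. Friction and masses are not known exactly. Their poses are not given: they have to be found in the camera images.
- key: Loose upright square key, 60 to 130 g, 100 mm long: a steel shank 12 x 12 mm over its lowest 40 mm, above it a pale wooden handle 22 x 22 mm and 60 mm tall. Origin: centre of the shank's lower end; z points up along the key to the handle, x and y are square to its faces (shank and handle alike). It starts upright in the stand, shank end 15 mm above the shelf, top of the handle at 115 mm, and lifts straight out (30 mm deep hole).
- stand: Fixed bamboo block 64 x 64 x 45 mm with a square hole in its top that holds the key with 2 mm of play in all. Origin: centre of its underside.
- socket (a point): Centre of the socket's mouth, on top of the brake screw: a brass head 32 mm square, top 54 mm above the shelf, on a tongue of the base, 165 mm from the carousel's axis. Socket: square, 14 mm wide, 4 mm chamfer at the mouth, 22 mm deep, straight down. z up, x and y square to its sides, turning with the screw. A seated key rests on its floor, 22 mm below this point, and stands by itself.
- brake_screw (a joint): Turn of the brake screw, rad. 0 = brake tight (start), grows anticlockwise from above, 1.2 = stop, brake quite free. Stays where it is left; takes about 0.1 to 0.4 N m. It carries a short brass arm, low down, whose pad presses on the turntable's edge at 0 and swings clear of it. The key has about 0.17 rad of play either way in the socket.
- nose (a point): Tip of the wooden nose of the carousel's fixed base: the mark of the front. It lies 140 mm from the carousel's axis, on the robot's side, 18 mm above the shelf.
- carousel_axis (a point): The turning part, about 1.6 kg: a round bamboo plate of radius 110 mm, its top 36 mm above the shelf, with four jars fixed on it 90 degrees apart (a frosted glass jar with a wire clamp lid, a dark squat clay caddy with a knob, a bamboo canister, a square dark tin; all tops below 112 mm) and a central pillar with a bar handle. This point lies on the turning axis, 20 mm above the shelf; z up; axes turn with the turntable: its -x axis points to the clamp-top jar.
- hub_grip (a point): Place to grip the bar handle on the carousel's axis, 170 mm above the shelf. The wooden bar is 58 mm long (along the turntable's x), 16 mm thick (along its y) and reaches from 144 to 190 mm above the shelf. Axes as those of the turntable.
- clamp_jar (a point): Centre of the lid of the frosted glass clamp-top jar (54 mm across, 70 mm tall), 62 mm from the carousel's axis, 106 mm above the shelf. Its steel clasp points outwards.
- carousel (a joint): Turn of the carousel against its base, rad, growing anticlockwise from above, without stops. At 0 and at 6.283 the clamp-top jar stands in line with the nose. Turns lightly once the brake is free (about 0.12 N m), stays where it is left.
- whisk_stand: Bystander: white ceramic whisk stand, 64 mm across, 70 mm tall. Origin: centre of its underside.
- bowl: Bystander: squat grey stoneware bowl, 120 mm across, 65 mm tall. Origin: centre of its underside.
- cup: Bystander: small clay cup, 60 mm across, 55 mm tall, between the robot and the carousel. Origin: centre of its underside.
- tea_tin: Bystander: round aluminium tin, 68 mm across, 90 mm tall. Origin: centre of its underside.
There are look-alikes about, which are no part of the job. Of the things like the key, leave any that is blue or turquoise; of the rest the larger one is meant.

How it is judged:
By the outcome, as a careful person would: the job done as asked, in the order asked, and still so for the second after the job is handed in, while the arm keeps its last pose, push and grip.
It also fails if it takes over 56 s, if anything falls off the work surface, if the arm or the gripper's body presses on something with over 40 N, if the wrist force passes 120 N, or if a joint passes its speed limit or range.

ROBOT

A 7-joint arm with a two-finger parallel gripper is mounted at the origin on the work surface. World frame = base frame: x ahead of the robot, y to its left, z up, the work surface at z = 0. Lengths are in m, angles in rad, forces in N, time in s.
With the tool pointing down it reaches from about 0.425 to 0.975 m from the base axis. Payload 16.7 kg.
Tool frame: the origin (TCP) lies midway between the tips of the shut fingers; the grasp point (between the pads) lies 19 mm behind it; z points along the fingers, y is the line along which they close (so a half turn about z gives the same grasp; the last joint's range is limited). The gripper opens to 85 mm and grips with 20 to 120 N. Pads are 22 mm wide; open, the fingers measure 114 mm over their backs; the gripper's body (76 mm by 85 mm) begins 54 mm behind the grasp point. The pads swing forward as they close: fully open they stand 13 mm farther back than shut.
Start: joints at [-1.367, 0.426, 0.074, 1.606, -0.034, 1.111, -0.067], TCP at [0.233, 0.633, 0.231] pointing down, gripper open.
Joint ranges: [-2.85, 2.85], [-0.5, 2.14], [-1.23, 1.37], [0.21, 2.46], [-1.02, 4.16], [0.16, 2.05], [-2.73, 2.73]. Speed limits (rad/s): [1.89, 1.89, 2.39, 2.39, 3.01, 3.01, 3.01].

INTERFACE

Orientations are given as a unit quaternion [w, x, y, z].
In Python, from workcell import sensors, get_image, finish_job gives the robot as it stands. The module is installed in compiled form; this text tells all that it offers.
- The arm moves only by the tool jog_arm, never from a script. Its argument "commands" is text: rows parted by semicolons, each of 4 numbers parted by spaces: the shift along the tool's x, y, z in cm, then the turn about the tool's z in degrees. A call has 1 to 5 rows; each row is the pose to reach, as a shift and turn from the pose commanded when the call began, along the tool's axes at that moment; what a row does not reach only later rows make up. A row lasts 1/8 s, in which the tool goes at most 62.5 mm and 10.7 degrees, less where a joint would pass 70% of its speed; a pose out of reach is approached as far as the arm can. A call with a gripper value outside its range is refused whole. "fingers" is the finger opening in cm, from 0 to 8.54, set as the call begins (left out, the last holds). The fingers move at their own pace and stop on an object; "newtons" is the grip in N (left out, the last holds). Time passes only in rows, so rows that repeat a pose let the fingers close. It gives the time, the measured TCP pose, the force, the opening and the grip force at its end, in the units of the state.
- sensors.observe(): the state, without advancing time (a new reading comes with each control period).
- get_image(name): name is "side" or "top"; returns a dict with "pixels" (480x640x3 uint8, red, green, blue), "fx", "fy", "cx", "cy" (pixels), "view" (4x4, takes a point from world to camera coordinates). Camera axes: x right, y up, looking along -z (the intrinsics and any distortion apply to the point x, -y, -z); pixel columns grow to the right and rows downward; lengths in m; the calibration is good to about 2 mm. A picture is of the moment at which its call begins. There is no depth.
- finish_job(): hands the job in; it is judged then, once.
The state is a dict: "time": time; "q": joint angles; "joint_velocities": joint speeds; "joint_torque": joint torques, N m; "tool_pos": TCP position; "tcp_rot": TCP orientation; "contact_force": force on the tool from outside, world axes, zero at the start; "ft_torque": the same for the moment, N m; "finger_gap": finger opening in m; "grasp_force": force on a finger pad.
Only numpy, scipy, OpenCV 4.12 (cv2) and the standard library are available. Lean on these libraries where they do the work, as an engineer would, in place of code of your own. Each camera call takes 0.05 s, during which the arm holds its last target. There are 200 camera calls.

## Working session

There is one attempt and no reset: what is moved stays moved. The work goes in short steps, Python scripts to look and compute and a tool call to move; the robot and the scene stay as the last step left them, time stands still between calls to the robot, and variables do not carry over. Pictures are saved under pics/ and viewed, at most 10 in all, crops included, and the job is handed in when it is done.

Besides the shell and the picture viewer there is one more tool, called after "Request:" by a JSON object that holds its "op" and its "data", one argument or row to a line. jog_arm: Moves the arm, as the interface text tells. Its arguments: {"type":"object","properties":{"commands":{"type":"string"},"fingers":{"type":"number"},"newtons":{"type":"number"}},"required":["commands"]}

```bash
mkdir -p pics; cat > h.py <<'E'
import numpy as np, cv2
from workcell import sensors, get_image, finish_job
def snap(n,f):
    im=get_image(n); cv2.imwrite('pics/'+f+'.png',im['pixels'][:,:,::-1]); np.savez('pics/'+f+'.npz',**{k:v for k,v in im.items()}); return im
def load(f): return dict(np.load('pics/'+f+'.npz',allow_pickle=True))
def ray(im,u,v):
    V=np.array(im['view']);R=V[:3,:3];t=V[:3,3]
    d=np.array([(u-im['cx'])/im['fx'],-(v-im['cy'])/im['fy'],-1.]);return -R.T@t,R.T@d
def atz(im,u,v,z):
    c,d=ray(im,u,v);return c+d*(z-c[2])/d[2]
def proj(im,p):
    V=np.array(im['view']);c=V[:3,:3]@np.array(p)+V[:3,3]
    return np.array([im['fx']*c[0]/-c[2]+im['cx'],im['fy']*-c[1]/-c[2]+im['cy']])
E
python3 -c "
from h import *
for n in('top','side'):
    im=snap(n,n+'0');print({k:v for k,v in im.items() if k!='pixels'})
print(sensors.observe())"
```

```text
{'fx': 569.220523989866, 'fy': 569.220523989866, 'cx': 322.17810638540476, 'cy': 232.36430832257605, 'view': array([[ 0.01831056, -0.99982085, -0.00479581, -0.04848683],
       [ 0.9782796 ,  0.01692507,  0.20659758, -0.56258401],
       [-0.2064794 , -0.00847456,  0.97841425, -1.37193336],
       [ 0.        ,  0.        ,  0.        ,  1.        ]])}
{'fx': 490.10155744711534, 'fy': 490.10155744711534, 'cx': 319.3383971995093, 'cy': 241.6610431326661, 'view': array([[ 0.85687218, -0.51552356, -0.00235031, -0.49114827],
       [ 0.25726551,  0.42365155,  0.86852393, -0.23043629],
       [-0.44674884, -0.74481865,  0.49564166, -0.90184562],
       [ 0.        ,  0.        ,  0.        ,  1.        ]])}
{'time': 0.1, 'q': array([-1.36751368,  0.42668892,  0.07386691,  1.60653239, -0.03407427,
        1.11079887, -0.06708511]), 'joint_velocities': array([ 0.00108993, -0.00145784, -0.00102417, -0.00132074, -0.00012601,
        0.00024722, -0.00233004]), 'joint_torque': array([ 9.01751861e-03, -9.51522231e+01,  3.77264902e+00, -4.64408863e+01,
        1.97741494e-02,  6.45876062e-03, -7.47161351e-06]), 'tool_pos': array([0.2331338 , 0.63307504, 0.23067275]), 'tcp_rot': array([-4.68422961e-05,  1.75486694e-01,  9.84481630e-01, -5.82230272e-04]), 'contact_force': array([ 0.77904752,  0.43951844, -0.81814849]), 'ft_torque': array([0.01643632, 0.061941  , 0.02856361]), 'grasp_force': 0.0, 'finger_gap': 0.08549427418183701}
```

View pics/top0.png

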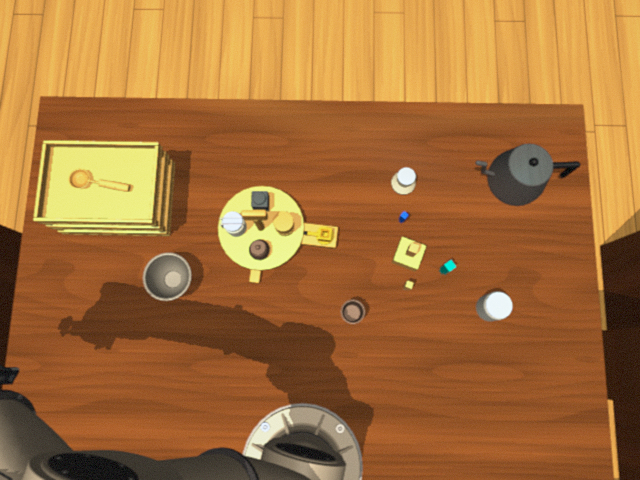

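View pics/side0.png

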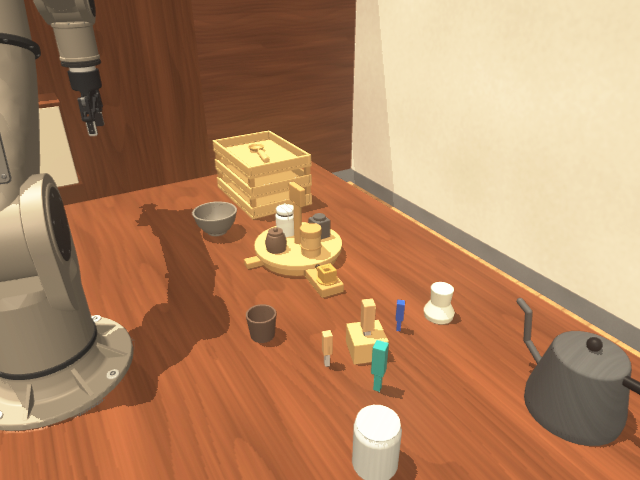

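Like the key: the pale one in the stand (top 413,249; side 368,320), a smaller pale one (top 409,285; side 327,348), a blue one (top 404,216) and a turquoise one (top 449,266). The one in the stand is the larger of those that aren't blue or turquoise, so it is the one meant. The clamp jar is at top (233,223), the nose at (255,277) and the screw at (325,234). I'll confirm in one enlarged crop.

```bash
python3 -c "
from h import *
t=cv2.imread('pics/top0.png');s=cv2.imread('pics/side0.png')
c=lambda im,x,y,w,h:cv2.resize(im[y:y+h,x:x+w],(400,300),interpolation=cv2.INTER_CUBIC)
cv2.imwrite('pics/c1.png',np.vstack([np.hstack([c(t,380,225,80,60),c(t,215,180,133,100)]),np.hstack([c(s,310,290,100,75),c(s,250,180,133,100)])]))"
```

```text
(no output)
```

View pics/c1.png

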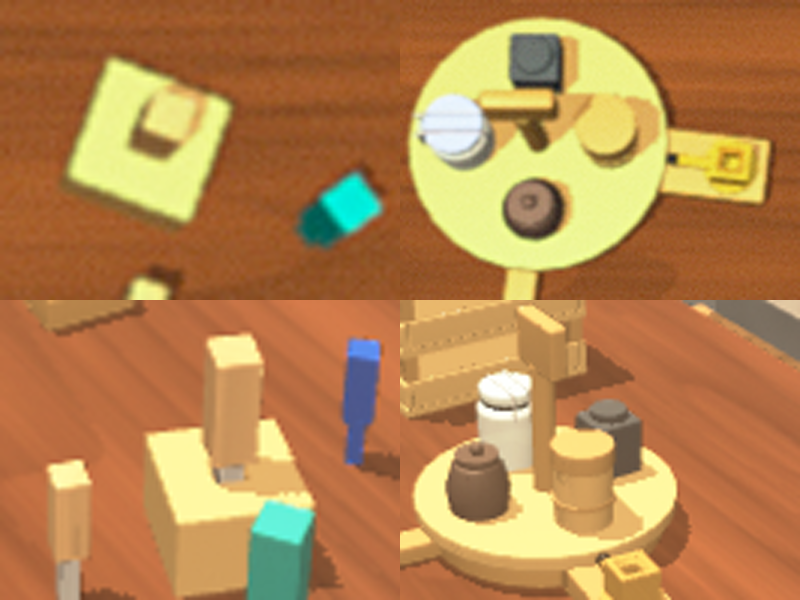

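```bash
python3 -c "
from h import *
t=load('top0');s=load('side0');np.set_printoptions(precision=4,suppress=True)
A=lambda u,v,z:atz(t,u,v,z)
print('key',A(414.4,248,.115),atz(s,368.3,302.5,.115))
c=[A(380+x/5,225+y/5,.045) for x,y in((110,59),(231,102),(189,219),(67,180))]
print('stand',np.mean(c,0),c)
for i in range(4):
    d=c[(i+1)%4]-c[i];print(np.linalg.norm(d),np.degrees(np.arctan2(d[1],d[0])))
print('sock',A(326.7,234,.054),atz(s,326.7,268.5,.054))
ax=A(261,227.7,.036);n=A(255,281.5,.018)
print('axis',ax,'nose',n,np.linalg.norm((n-ax)[:2]))
print('jar',A(232.5,222.5,.106))
sk=A(326.7,234,.054);print('r sock',np.linalg.norm((sk-ax)[:2]),'bearing',np.degrees(np.arctan2(*(sk-ax)[[1,0]])))
print('bar',A(241.7,214.5,.19),A(266.5,213.5,.19))
print('smallkey',A(409.5,284,.08),'blue',A(404,215,.08),'turq',A(450.5,265,.1),'cup',A(353,312,.055))
"
```

```text
key [ 0.517  -0.2606  0.115 ] [ 0.5174 -0.2637  0.115 ]
stand [ 0.5171 -0.2599  0.045 ] [array([ 0.5583, -0.2406,  0.045 ]), array([ 0.5372, -0.3014,  0.045 ]), array([ 0.4772, -0.2792,  0.045 ]), array([ 0.4959, -0.2184,  0.045 ])]
0.06433152224011027 -109.13838051420075
0.06390109042081445 159.71970791605557
0.06364949054518534 72.94306372633415
0.06620243351399979 -19.613910313102984
sock [ 0.5603 -0.0499  0.054 ] [ 0.5627 -0.0494  0.054 ]
axis [0.5776 0.1185 0.036 ] nose [0.4414 0.1303 0.018 ] 0.1367496868793464
jar [0.5742 0.1803 0.106 ]
r sock 0.16930678842193353 bearing -95.86638484340729
bar [0.5743 0.1458 0.19  ] [0.5777 0.0889 0.19  ]
smallkey [ 0.4345 -0.2528  0.08  ] blue [ 0.6065 -0.2415  0.08  ] turq [ 0.4797 -0.3491  0.1   ] cup [ 0.3663 -0.1175  0.055 ]
```

The crop confirms that the large pale key stands in the bamboo block. It also shows the jar at about 90° from the nose. I'll move towards the key.

Request:
{"op": "jog_arm", "data": {
  "commands": "-31 -24 -4 0;-31 -24 -4 0;-31 -24 -4 0;-31 -24 -4 0;-31 -24 -4 0",
  "fingers": 8.5,
  "newtons": 50
}}

```text
time: 0.72
tool_pos: [0.3989, 0.3679, 0.2631]
tcp_rot: [-0.0, 0.175, 0.984, -0.0]
contact_force: [1.3, 1.0, 0.1]
finger_gap: 0.0853
grasp_force: 0.0
```

Request:
{"op": "jog_arm", "data": {
  "commands": "-32 -54 0 0;-32 -54 0 0;-32 -54 0 0;-32 -54 0 0;-32 -54 0 0"
}}

```text
time: 1.35
tool_pos: [0.4546, 0.0605, 0.2631]
tcp_rot: [0.0, 0.175, 0.984, 0.0]
contact_force: [0.9, 0.6, -0.2]
finger_gap: 0.0853
grasp_force: 0.0
```

Request:
{"op": "jog_arm", "data": {
  "commands": "-15 -26 0 0;-15 -26 0 0;-15 -26 0 0;-15 -26 0 0;-15 -26 0 0"
}}

```text
time: 1.98
tool_pos: [0.5055, -0.2357, 0.263]
tcp_rot: [0.0, 0.176, 0.984, -0.0]
contact_force: [0.7, 1.3, 0.1]
finger_gap: 0.085
grasp_force: 0.0
```

```bash
cat >> h.py <<'E'
np.set_printoptions(precision=4,suppress=True)
from scipy.spatial.transform import Rotation as Ro
def st():
    o=sensors.observe();R=Ro.from_quat(np.array(o['tcp_rot'])[[1,2,3,0]]).as_matrix()
    print('t',o['time'],'q7',o['q'][6],'pos',o['tool_pos'],'yaw_y',np.degrees(np.arctan2(R[1,1],R[0,1])),'gap',o['finger_gap'],'F',o['contact_force'],'T',o['ft_torque'])
    return o,R
def togo(p):
    o,R=st();print('move cm',100*R.T@(np.array(p)-o['tool_pos']))
E
python3 -c "
from h import *
togo([.517,-.2615,.13]);print(sensors.observe()['q'])"
```

```text
t 1.975 q7 1.721114666880479 pos [ 0.5055 -0.2357  0.263 ] yaw_y 69.73938514473417 gap 0.08498335332073646 F [0.6857 1.3111 0.068 ] T [ 0.0565 -0.0667  0.0389]
move cm [-1.9706 -2.017  13.3022]
[-0.2745  0.2424  0.7117  1.8662 -0.1768  1.0965  1.7211]
```

Request:
{"op": "jog_arm", "data": {
  "commands": "-2 -2 3 50;-2 -2 3 50;-2 -2 3 50;-2 -2 3 50;-2 -2 3 50",
  "fingers": 6
}}

```text
time: 2.6
tool_pos: [0.5173, -0.2589, 0.2328]
tcp_rot: [-0.0, 0.577, 0.817, -0.0]
contact_force: [-0.1, 0.5, 0.7]
finger_gap: 0.06
grasp_force: 0.0
```

Request:
{"op": "jog_arm", "data": {
  "commands": "0 0 3 40;0 0 7 40;0 0 7 40;0 0 7 40;0 0 7 40"
}}

```text
time: 3.22
tool_pos: [0.5174, -0.2588, 0.1626]
tcp_rot: [-0.0, 0.82, 0.572, -0.001]
contact_force: [-0.2, -1.1, 0.8]
finger_gap: 0.06
grasp_force: 0.0
```

```bash
python3 -c "
from h import *
togo([.517,-.2615,.071]);a=snap('top','t1');b=snap('side','s1')
c=lambda im,x,y,w,h:cv2.resize(im['pixels'][y:y+h,x:x+w,::-1],(400,300),interpolation=cv2.INTER_CUBIC)
cv2.imwrite('pics/c2.png',np.hstack([c(a,360,200,100,75),c(b,300,260,133,100)]))"
```

```text
t 3.225 q7 0.514271351822164 pos [ 0.5174 -0.2588  0.1626] yaw_y -20.16565514710115 gap 0.06000929924291311 F [-0.1742 -1.1164  0.7848] T [0.0354 0.0106 0.0245]
move cm [-0.2555  0.0658  9.1636]
```

View pics/c2.png

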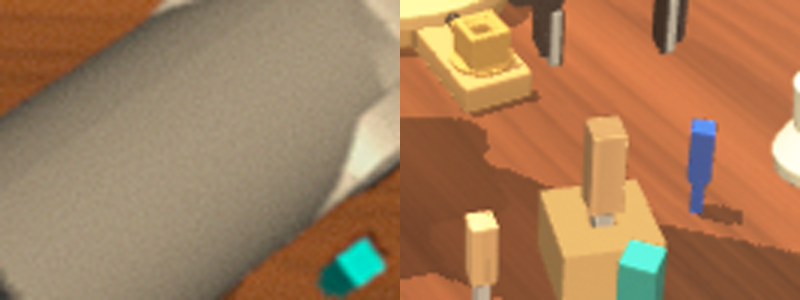

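The top view is blocked by the arm. In the side view the fingers straddle the key (key top at about 369,301), so I'll descend and grip.

Request:
{"op": "jog_arm", "data": {
  "commands": "-0.2 0 5 0;-0.2 0 8.5 0;-0.2 0 9 0;-0.2 0 9 0"
}}

```text
time: 3.82
tool_pos: [0.517, -0.2613, 0.0739]
tcp_rot: [0.0, 0.82, 0.572, 0.0]
contact_force: [0.7, -0.2, 1.2]
finger_gap: 0.0599
grasp_force: 0.0
```

Request:
{"op": "jog_arm", "data": {
  "commands": "0 0 0 0;0 0 0 0;0 0 0 0;0 0 0 0",
  "fingers": 1,
  "newtons": 50
}}

```text
time: 4.32
tool_pos: [0.5173, -0.261, 0.074]
tcp_rot: [0.0, 0.82, 0.572, 0.001]
contact_force: [-1.4, 1.5, 9.3]
finger_gap: 0.0216
grasp_force: 50.7
```

```bash
python3 -c "
from h import *
st();b=snap('side','s2')
t=load('top0')['pixels']
# screw head segmentation: upscale & threshold brass
c=t[215:255,300:345];hsv=cv2.cvtColor(c,cv2.COLOR_RGB2HSV)
cv2.imwrite('pics/c3.png',np.hstack([cv2.resize(c[:,:,::-1],(400,356),interpolation=cv2.INTER_CUBIC),cv2.resize(b['pixels'][250:350,300:412,::-1],(400,356),interpolation=cv2.INTER_CUBIC)]))"
```

```text
t 4.325 q7 0.6124089718616926 pos [ 0.5173 -0.261   0.074 ] yaw_y -20.197881747247294 gap 0.021647547784019474 F [-1.4021  1.5063  9.2731] T [0.3756 0.3618 0.0184]
```

View pics/c3.png

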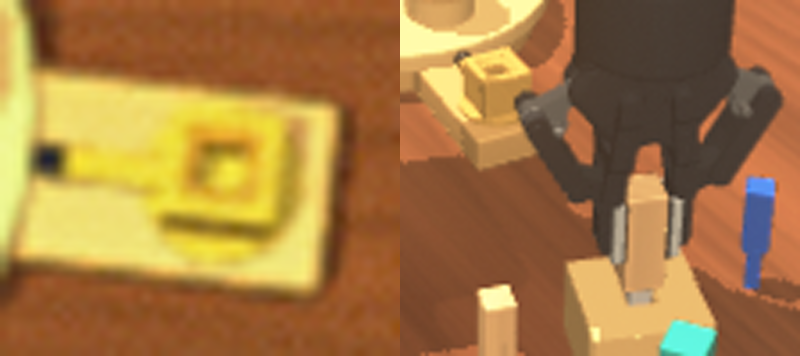

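The key is gripped (gap 21.6 mm). The screw mouth shows at about (325,233.5) in the top view. I'll refine its pose by an edge fit in both first pictures.

```bash
cat > fit.py <<'E'
from h import *
def score(im,g,x,y,a,half,z,n=25):
    c,s=np.cos(a),np.sin(a);tot=0
    k=np.linspace(-.85,.85,n)
    P=[(sx*half,t*half) for sx in(-1,1) for t in k]+[(t*half,sx*half) for sx in(-1,1) for t in k]
    uv=np.array([proj(im,(x+c*p-s*q,y+s*p+c*q,z)) for p,q in P],np.float32)
    v=cv2.remap(g,uv[None,:,0],uv[None,:,1],cv2.INTER_LINEAR)[0]
    return v.mean()
ims=[load('top0'),load('side0')];G=[]
for im in ims:
    b=cv2.GaussianBlur(im['pixels'].astype(np.float32),(0,0),.8)
    G.append(np.sqrt((cv2.Sobel(b,cv2.CV_32F,1,0)**2+cv2.Sobel(b,cv2.CV_32F,0,1)**2).sum(2)))
for which in((0,),(1,),(0,1)):
    R=[]
    for x in np.arange(.552,.572,.001):
        for y in np.arange(-.058,-.038,.001):
            for a in np.radians(np.arange(-14,6,2)):
                R.append((sum(score(ims[i],G[i],x,y,a,.016,.054,12)+.7*score(ims[i],G[i],x,y,a,.011,.054,12) for i in which),x,y,np.degrees(a)))
    R.sort(reverse=True);print(which,np.array(R[:4]))
E
python3 fit.py
```

```text
(0,) [[427.306    0.555   -0.058   -2.    ]
 [426.9008   0.555   -0.058   -4.    ]
 [425.6845   0.556   -0.058   -2.    ]
 [425.677    0.556   -0.058   -4.    ]]
(1,) [[413.315    0.565   -0.046   -6.    ]
 [413.0831   0.565   -0.038   -6.    ]
 [413.0522   0.565   -0.046   -8.    ]
 [412.7691   0.565   -0.047   -8.    ]]
(0, 1) [[736.5267   0.565   -0.058    2.    ]
 [736.4512   0.564   -0.058   -2.    ]
 [736.2361   0.564   -0.058   -4.    ]
 [735.2156   0.564   -0.058    0.    ]]
```

Request:
{"op": "jog_arm", "data": {
  "commands": "0 0 -2 0;0 0 -4 0;0 0 -7 0;0 0 -9 0;0 0 -9 0"
}}

```text
time: 5.0
tool_pos: [0.5175, -0.261, 0.1646]
tcp_rot: [0.001, 0.82, 0.572, 0.001]
contact_force: [0.4, 0.3, -0.7]
finger_gap: 0.0215
grasp_force: 50.8
```

Request:
{"op": "jog_arm", "data": {
  "commands": "21.6 -3.2 0 -14;21.6 -3.2 0 -14;21.6 -3.2 0 -14;21.6 -3.2 1 -14;21.6 -3.2 1 -14"
}}

```text
time: 5.62
tool_pos: [0.5611, -0.0439, 0.1516]
tcp_rot: [-0.001, 0.743, 0.669, -0.001]
contact_force: [0.5, -0.7, -0.8]
finger_gap: 0.0211
grasp_force: 50.8
```

Request:
{"op": "jog_arm", "data": {
  "commands": "0 0 1 0;0 0 1 0;0 0 1 0"
}}

```text
time: 6.0
tool_pos: [0.5612, -0.0482, 0.143]
tcp_rot: [0.0, 0.745, 0.667, -0.0]
contact_force: [0.2, 0.3, -0.4]
finger_gap: 0.0213
grasp_force: 50.8
```

```bash
python3 -c "
from h import *
o,R=st();a=snap('top','t3');b=snap('side','s3')
print(o['q'])
p=o['tool_pos'];print('bottom proj',proj(b,p-[0,0,.059]),'sock proj',proj(b,(.562,-.047,.054)))
cv2.imwrite('pics/c4.png',np.hstack([cv2.resize(a['pixels'][190:265,280:380,::-1],(400,300),interpolation=cv2.INTER_CUBIC),cv2.resize(b['pixels'][220:295,280:380,::-1],(400,300),interpolation=cv2.INTER_CUBIC)]))"
```

```text
t 6.0 q7 0.3615035477624149 pos [ 0.5612 -0.0482  0.143 ] yaw_y -6.315464517811844 gap 0.021348847046807794 F [ 0.1997  0.3359 -0.3682] T [-0.0367 -0.0489  0.0314]
[-0.7479  0.508   0.9491  1.9805 -0.5211  0.9175  0.3615]
bottom proj [325.8909 256.9269] sock proj [325.8587 268.1007]
```

View pics/c4.png

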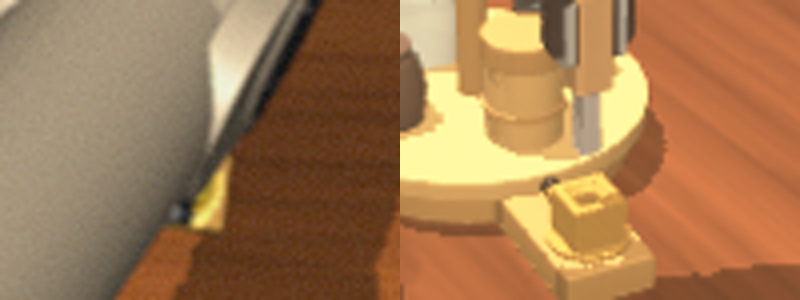

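The key tip is at about (326.7,257) and the mouth at about (327.7,269) in the side view. That leaves it within 2–3 mm of being above the mouth, which the chamfer covers. I'll descend gently and watch the force.

Request:
{"op": "jog_arm", "data": {
  "commands": "-0.1 0 1.5 0;-0.1 0 2.7 0;-0.1 0 3.2 0;-0.1 0 3.5 0;-0.1 0 3.5 0"
}}

```text
time: 6.72
tool_pos: [0.5624, -0.048, 0.1077]
tcp_rot: [0.001, 0.744, 0.668, 0.001]
contact_force: [6.4, 0.4, -4.1]
finger_gap: 0.0212
grasp_force: 51.1
```

Request:
{"op": "jog_arm", "data": {
  "commands": "0 0.2 0 0;0 0.2 0.4 0;0 0.2 0.8 0;0 0.2 0.8 0"
}}

```text
time: 7.22
tool_pos: [0.563, -0.0481, 0.0995]
tcp_rot: [-0.0, 0.744, 0.668, -0.0]
contact_force: [-0.5, 3.1, -2.2]
finger_gap: 0.0215
grasp_force: 51.1
```

Request:
{"op": "jog_arm", "data": {
  "commands": "0.1 0 0.4 0;0.1 0 0.8 0;0.1 0 0.9 0;0.1 0 0.9 0"
}}

```text
time: 7.72
tool_pos: [0.5634, -0.0475, 0.091]
tcp_rot: [0.0, 0.744, 0.668, -0.0]
contact_force: [0.3, 0.6, -1.0]
finger_gap: 0.0215
grasp_force: 51.4
```

Request:
{"op": "jog_arm", "data": {
  "commands": "0 0 0 -9;0 0 0 -18;0 0 0 -27;0 0 0 -36;0 0 0 -45"
}}

```text
time: 8.35
tool_pos: [0.5643, -0.0465, 0.0912]
tcp_rot: [0.001, 0.43, 0.903, 0.001]
contact_force: [5.4, 4.4, -9.0]
finger_gap: 0.0216
grasp_force: 50.5
```

```bash
python3 -c "
from h import *
st()"
```

```text
t 8.35 q7 1.0537166093536396 pos [ 0.5643 -0.0465  0.0912] yaw_y 39.10584650283508 gap 0.021621630511019122 F [ 5.3676  4.4474 -8.9822] T [ 1.1636 -1.4505 -0.1298]
```

Request:
{"op": "jog_arm", "data": {
  "commands": "0 0.15 0 -9;0 0.15 0 -18;0 0.15 0 -24;0 0.15 0 -28;0 0.15 0 -28"
}}

```text
time: 8.98
tool_pos: [0.5648, -0.046, 0.0911]
tcp_rot: [0.0, 0.201, 0.98, 0.0]
contact_force: [1.7, 4.2, -3.7]
finger_gap: 0.0215
grasp_force: 51.1
```

```bash
python3 -c "
from h import *
st()"
```

```text
t 8.975 q7 1.4478492841716066 pos [ 0.5648 -0.046   0.0911] yaw_y 66.76691340870676 gap 0.02152467857798622 F [ 1.7435  4.2385 -3.7131] T [ 1.0935 -0.3853 -0.0512]
```

Request:
{"op": "jog_arm", "data": {
  "commands": "0 0 0 -3;0 0 0 -6;0 0 0 -8;0 0 0 -8"
}}

```text
time: 9.48
tool_pos: [0.5647, -0.0459, 0.0911]
tcp_rot: [0.0, 0.133, 0.991, 0.0]
contact_force: [1.1, 5.1, -1.3]
finger_gap: 0.0217
grasp_force: 51.2
```

```bash
python3 -c "
from h import *
st()"
```

```text
t 9.475 q7 1.563475437939669 pos [ 0.5647 -0.0459  0.0911] yaw_y 74.76401760872386 gap 0.021724374893942 F [ 1.1413  5.0727 -1.3211] T [ 1.456  -0.3908 -0.0798]
```

Request:
{"op": "jog_arm", "data": {
  "commands": "0 0 0 -3;0 0 0 -5;0 0 0 -6;0 0 0 -6"
}}

```text
time: 9.98
tool_pos: [0.5647, -0.0458, 0.0911]
tcp_rot: [-0.0, 0.081, 0.997, 0.0]
contact_force: [1.4, 6.7, -0.5]
finger_gap: 0.0217
grasp_force: 51.4
```

```bash
python3 -c "
from h import *
st()"
```

```text
t 9.975 q7 1.6503088635818837 pos [ 0.5647 -0.0458  0.0911] yaw_y 80.72905737449426 gap 0.02171008116933895 F [ 1.4306  6.701  -0.5107] T [ 1.6741 -0.2278 -0.392 ]
```

Request:
{"op": "jog_arm", "data": {
  "commands": "0 0 0 -2;0 0 0 -4;0 0 0 -5;0 0 0 -5"
}}

```text
time: 10.48
tool_pos: [0.5647, -0.0457, 0.0911]
tcp_rot: [-0.0, 0.037, 0.999, 0.0]
contact_force: [-0.1, 6.3, -0.1]
finger_gap: 0.0213
grasp_force: 51.5
```

```bash
python3 -c "
from h import *
st();a=snap('top','t5');b=snap('side','s5')
cv2.imwrite('pics/c5.png',np.hstack([cv2.resize(a['pixels'][190:265,280:380,::-1],(400,300),interpolation=cv2.INTER_CUBIC),cv2.resize(b['pixels'][220:295,280:380,::-1],(400,300),interpolation=cv2.INTER_CUBIC)]))"
```

```text
t 10.475 q7 1.7231990203924465 pos [ 0.5647 -0.0457  0.0911] yaw_y 85.71877919118809 gap 0.021274915430941937 F [-0.1125  6.2647 -0.1162] T [ 1.8348 -0.1466 -0.5696]
```

View pics/c5.png

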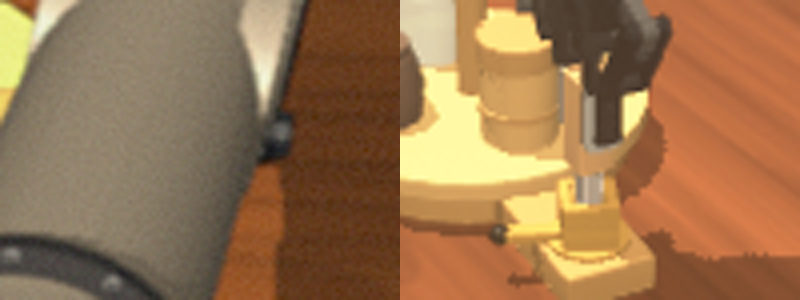

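```bash
python3 -c "
from h import *
b=load('s5');a=load('side0')
c=np.array([.5635,-.047])
for z in(.025,.03,.035):
    for im,u,v in((b,304.8,278),(a,302.5,265.5)):
        p=atz(im,u,v,z);d=p[:2]-c;print(z,p,np.linalg.norm(d),np.degrees(np.arctan2(d[1],d[0])))
"
```

```text
0.025 [ 0.5233 -0.0192  0.025 ] 0.0488651634512101 145.31858264657882
0.025 [0.5446 0.0294 0.025 ] 0.07867135155600322 103.87621352473435
0.03 [ 0.5197 -0.0257  0.03  ] 0.048681282235403064 154.05519891106673
0.03 [0.5409 0.0225 0.03  ] 0.07307056079380565 108.04181233956204
0.035 [ 0.5161 -0.0322  0.035 ] 0.04962261049908512 162.6574389687886
0.035 [0.5371 0.0156 0.035 ] 0.0679184394952446 112.86836950368973
```

The torque has risen to 0.57 N m, above the screw's 0.4, and the brass arm has swung to bearing about 154° (69° from its start, pad at side px 305,278). So the screw is at its stop. I'll unwind slightly, release and lift.

Request:
{"op": "jog_arm", "data": {
  "commands": "0 0 0 4;0 0 0 7;0 0 0 7"
}}

```text
time: 10.95
tool_pos: [0.5647, -0.0458, 0.0911]
tcp_rot: [0.0, 0.099, 0.995, 0.0]
contact_force: [0.8, 5.7, -0.3]
finger_gap: 0.0214
grasp_force: 51.4
```

Request:
{"op": "jog_arm", "data": {
  "commands": "0 0 0 0;0 0 0 0;0 0 0 0;0 0 -2 0;0 0 -5 0",
  "fingers": 5
}}

```text
time: 11.58
tool_pos: [0.564, -0.0467, 0.141]
tcp_rot: [-0.001, 0.098, 0.995, -0.0]
contact_force: [-0.1, -0.3, 0.3]
finger_gap: 0.05
grasp_force: 0.0
```

Request:
{"op": "jog_arm", "data": {
  "commands": "0 0 -6 0;0 0 -11 0;0 0 -13 0;0 0 -13 0;0 0 -13 0",
  "fingers": 6
}}

```text
time: 12.2
tool_pos: [0.5641, -0.0464, 0.2702]
tcp_rot: [-0.001, 0.098, 0.995, -0.0]
contact_force: [0.1, -0.6, 0.2]
finger_gap: 0.0601
grasp_force: 0.0
```

```bash
python3 -c "
from h import *
togo([.578,.118,.25])"
```

```text
t 12.2 q7 1.487358572859343 pos [ 0.5641 -0.0464  0.2702] yaw_y 78.7799589337471 gap 0.06013575314737141 F [ 0.1154 -0.6402  0.176 ] T [-0.008  -0.0699  0.0165]
move cm [ 1.8356 16.3936  2.0146]
```

Request:
{"op": "jog_arm", "data": {
  "commands": "1.8 16.4 0 50;1.8 16.4 0 50;1.8 16.4 0 50;1.8 16.4 0 50;1.8 16.4 0 50"
}}

```text
time: 12.82
tool_pos: [0.5783, 0.1185, 0.2695]
tcp_rot: [-0.0, 0.511, 0.859, -0.001]
contact_force: [0.1, -0.1, 0.5]
finger_gap: 0.0601
grasp_force: 0.0
```

Request:
{"op": "jog_arm", "data": {
  "commands": "0 0 2 25;0 0 2 25;0 0 2 25;0 0 2 25"
}}

```text
time: 13.32
tool_pos: [0.5784, 0.1178, 0.2499]
tcp_rot: [-0.0, 0.683, 0.73, -0.001]
contact_force: [-0.7, -0.5, 0.5]
finger_gap: 0.0602
grasp_force: 0.0
```

```bash
python3 -c "
from h import *
togo([.578,.118,.153]);a=snap('top','t6');b=snap('side','s6')
cv2.imwrite('pics/c6.png',np.hstack([cv2.resize(b['pixels'][140:290,230:380,::-1],(600,600),interpolation=cv2.INTER_CUBIC)]))"
```

```text
t 13.325 q7 -0.003231657527439663 pos [0.5784 0.1178 0.2499] yaw_y 3.8051396419285943 gap 0.060207494670429476 F [-0.6833 -0.5001  0.4686] T [ 0.0688 -0.0153  0.0374]
move cm [ 0.0297 -0.0203  9.6858]
```

View pics/c6.png

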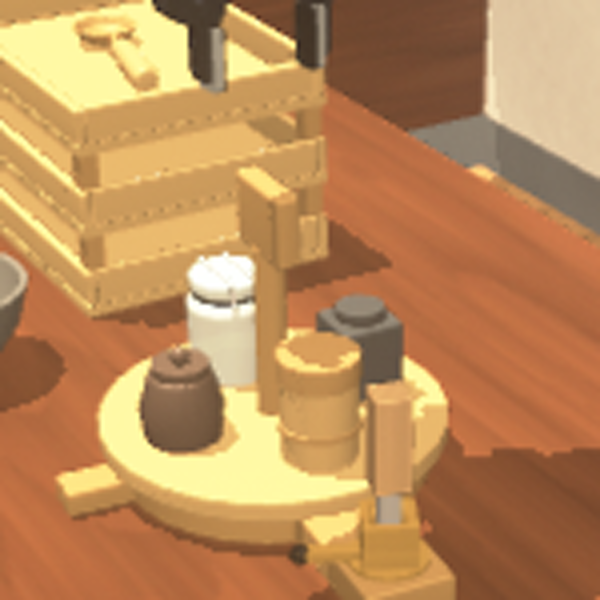

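The key stands in the screw (side crop 390,440), and the fingers straddle the bar (268,190). I'll descend and grip it.

Request:
{"op": "jog_arm", "data": {
  "commands": "0 0 5 0;0 0 8.5 0;0 0 9.7 0;0 0 9.7 0"
}}

```text
time: 13.92
tool_pos: [0.5789, 0.1177, 0.1541]
tcp_rot: [-0.0, 0.683, 0.73, -0.0]
contact_force: [0.9, 0.2, 0.8]
finger_gap: 0.0598
grasp_force: 0.0
```

Request:
{"op": "jog_arm", "data": {
  "commands": "0 0 0 0;0 0 0 0;0 0 0 0;0 0 0 0;0 0 0 0",
  "fingers": 0.6,
  "newtons": 50
}}

```text
time: 14.55
tool_pos: [0.5803, 0.1182, 0.1553]
tcp_rot: [0.001, 0.683, 0.73, 0.001]
contact_force: [6.0, 0.4, 2.7]
finger_gap: 0.0155
grasp_force: 49.8
```

```bash
python3 -c "
from h import *
st()"
```

```text
t 14.55 q7 0.07713349512624439 pos [0.5803 0.1182 0.1553] yaw_y 3.792752768962382 gap 0.015509584301681992 F [6.0027 0.3635 2.6902] T [ 0.0087 -0.9599 -0.0615]
```

Request:
{"op": "jog_arm", "data": {
  "commands": "0 0.15 0 -8;0 0.15 0 -17;0 0.15 0 -26;0 0.15 0 -35;0 0.15 0 -44"
}}

```text
time: 15.18
tool_pos: [0.5805, 0.1183, 0.1553]
tcp_rot: [0.0, 0.358, 0.934, 0.001]
contact_force: [-5.2, 0.7, 10.2]
finger_gap: 0.0154
grasp_force: 50.9
```

Request:
{"op": "jog_arm", "data": {
  "commands": "0 0 0 -8;0 0 0 -17;0 0 0 -26;0 0 0 -33;0 0 0 -36"
}}

```text
time: 15.8
tool_pos: [0.5805, 0.1184, 0.1553]
tcp_rot: [0.0, 0.053, 0.999, 0.001]
contact_force: [-4.8, 0.5, 10.1]
finger_gap: 0.0154
grasp_force: 51.0
```

Request:
{"op": "jog_arm", "data": {
  "commands": "0 0 0 0;0 0 0 0"
}}

```text
time: 16.05
tool_pos: [0.5805, 0.1184, 0.1553]
tcp_rot: [0.0, 0.054, 0.999, 0.0]
contact_force: [-3.6, 0.1, 11.0]
finger_gap: 0.0157
grasp_force: 51.0
```

```bash
python3 -c "
from h import *
st();a=snap('top','t7');b=snap('side','s7')
t0=load('top0')
cv2.imwrite('pics/c7.png',np.hstack([cv2.resize(t0['pixels'][195:295,215:295,::-1],(400,500),interpolation=cv2.INTER_CUBIC),cv2.resize(b['pixels'][195:295,235:315,::-1],(400,500),interpolation=cv2.INTER_CUBIC)]))
for d in(172,173,174,175,176):
    u=np.array([np.cos(np.radians(d)),np.sin(np.radians(d)),0]);h=np.array([.581,.118,0])
    print(d,'nose side',proj(b,h+.14*u+[0,0,.018]),'nose top',proj(t0,h+.14*u+[0,0,.018]),'lid side',proj(b,h+.062*u+[0,0,.106]))
"
```

```text
t 16.05 q7 1.3014971774412925 pos [0.5805 0.1184 0.1553] yaw_y 83.801401828787 gap 0.015680184311736654 F [-3.5716  0.1317 10.9597] T [0.1916 1.1921 0.1956]
172 nose side [244.1485 259.2253] nose top [252.1745 281.0643] lid side [272.8842 221.2568]
173 nose side [244.427  259.7101] nose top [253.121  281.2061] lid side [273.0303 221.4466]
174 nose side [244.7235 260.1926] nose top [254.0704 281.3314] lid side [273.1841 221.6352]
175 nose side [245.0378 260.6728] nose top [255.0223 281.4401] lid side [273.3456 221.8225]
176 nose side [245.3701 261.1504] nose top [255.9765 281.5322] lid side [273.5147 222.0084]
```

View pics/c7.png

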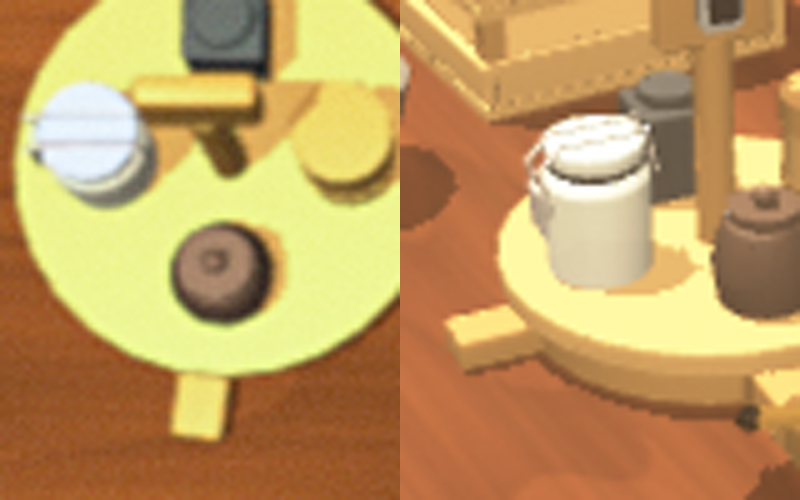

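The jar now sits at bearing 173.8°. The nose lies at 173.5–175° by the top view, the side view and the socket geometry. I'll trim by half a degree and hold.

Request:
{"op": "jog_arm", "data": {
  "commands": "0 0 0 -0.5;0 0 0 -0.5;0 0 0 -0.5;0 0 0 -0.5"
}}

```text
time: 16.65
tool_pos: [0.5805, 0.1184, 0.1553]
tcp_rot: [0.0, 0.05, 0.999, 0.0]
contact_force: [-4.9, 1.2, 11.1]
finger_gap: 0.0154
grasp_force: 51.0
```

```bash
python3 -c "
from h import *
st();b=snap('side','s8')
cv2.imwrite('pics/c8.png',b['pixels'][:,:,::-1])"
```

```text
t 16.65 q7 1.3091976594120671 pos [0.5805 0.1184 0.1553] yaw_y 84.29303724078699 gap 0.01544589926070509 F [-4.8612  1.1937 11.1249] T [ 0.1225  1.1341 -0.045 ]
```

View pics/c8.png

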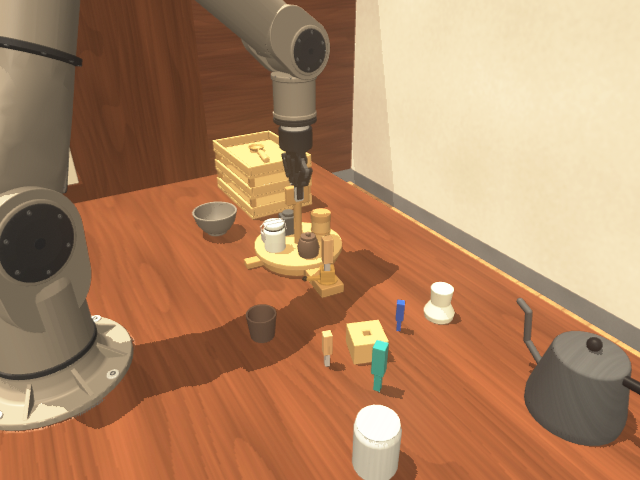

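The clamp jar (274,236) is in line with the nose (250,263), the key stands in the screw (327,260), and everything else is where it was. I'm handing in.

```bash
python3 -c "
from h import *
print(finish_job())"
```

```text
the job is handed in; nothing more can be done
None
```

The job is handed in at about 17 s of the 56 s allowed, with no verdict returned: the brake screw is at its stop with the key standing in it, the clamp-top jar is in line with the nose to within about 1° by my measurements, and the fingers still hold the carousel.

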